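# Close up the key-cutting machine

### The job

Close up the key-cutting machine for the day, with the fingertips, picking nothing up: press the red rocker switch to off (its raised end, the one towards the robot), and only then push the swarf drawer fully home and bring the raised clear guard all the way down over the cutter. Ease both shut without slamming, keep off the key carriage, clamps and cutter, and leave everything lying on the bench and on the machine where it is.

Things in the scene. Friction and masses are not known exactly. Their poses are not given: they have to be found in the camera images.
- machine: Fixed bench key-cutting machine, grey base, blue housing. Origin on the bench under it; x from its front (robot side) to its back, y to its left, z up. In its frame (mm): base x -120..260, y -200..160, deck z 68; housing x 65..260, y -172..140, flat top z 175 (hinge lugs 182); wire wheel x 66..134, y 140..170, to z 159; switch box x -115..0, y -200..-125, top z 120.
- switch (a joint): Rocker switch on the switch box, red plastic, 42 long (along the machine's x) x 28 wide, turning about a cross axis at machine (-60, -162.5, 125) mm. 0 = on: the end towards the robot is raised. 0.44 rad = off: that end is down. It stays where it is left and takes about 2 N at its end.
- switch_off_end (a point): Point on top of the rocker's robot-side end, 3 mm in from the edge: press down here for off. Starts about 17 mm above the top of the switch box and goes down by about 7 mm.
- drawer (a joint): Swarf drawer in the front of the machine's base, sliding along the machine's x. Value: metres pulled out towards the robot (0 = fully home against its stop). Stiff slide, about 2 to 3 N, stays where it is left.
- drawer_front (a point): Centre of the outer face of the drawer's dark steel front plate (176 wide, 38 high, z 17 to 55 mm, flat, 12 thick). Fully home this point is at machine (-132, 0, 30) mm.
- guard (a joint): Clear guard with orange edges, hinged along the machine's y. 0 = shut: its top panel level over the cutter. Grows as it is raised; near 1.57 rad the panel stands upright. Friction hinge: it stays where it is left and takes about 1.5 to 3 N at guard_push.
- guard_hinge (a point): Middle of the guard's hinge axis, at machine (45, 0, 182) mm. The panel is 216 wide, 4 thick, and reaches 104 mm from the axis towards the robot when shut; there it is bent into a front leaf that hangs 50 mm down (pointing to the robot when the guard is up).
- guard_push (a point): Point on the outer face of the guard's top panel, mid-width, 85 mm from the hinge axis: the face that is on top when shut, and looks away from the robot when the guard stands up. Push here to lower it.
- carriage: Carriage with two key clamps with black wing grips, a black ball handle, cutter wheel and tracer, between drawer and housing, under the shut guard. Same origin and axes as the machine; occupies machine x -80..66, y -120..142, z 68..156 mm. Not to be touched.
- cylinder_brass: Brass lock cylinder, 66 x 33 x 17, lying on the blue mat (260 x 220 x 5). Leave alone. Origin under its middle.
- tweezers: Steel tweezers, 135 long, 8 high, lying on the blue mat. Leave alone. Origin under the middle.
- cylinder_nickel: Grey lock cylinder, 76 x 33 x 17, lying on the bench. Leave alone. Origin under its middle.
- screwdriver: Screwdriver 150 long, lying on the bench. Leave alone. Origin under it, near the middle.
- blanks_box: Yellow open box of key blanks, 100 x 75 x 45 high, on the bench. Leave alone. Origin under its middle.
- tagged_key: Brass key with an orange tag, 100 x 26 x 4, lying on the bench. Leave alone. Origin under it near the key's bow.
- bench_brush: Bench brush with a wooden back, 150 x 22 x 20 high, lying on top of the machine's housing. Leave alone. Origin under its middle.

How it is judged:
On the way, in this order (a step that is already met when the one before it is completed fails the run):
1. the rocker switch is pressed to off (value of joint switch above 0.36 rad), for 0.2 s.
2. the drawer is fully home and the guard all the way down (value of joint drawer below 0.003 m and value of joint guard below 0.05 rad), for 0.2 s.
At the end, for the whole second after the job is handed in: The rocker is off (over 0.36 of 0.44 rad), the drawer is home to within 3 mm, the guard is down to within 0.05 rad and still (all of step 2 and value of joint switch above 0.36 rad and velocity of joint guard between -0.05 and 0.05 rad/s); the robot touches nothing.
It fails at once if drawer or guard was moved more than 12 mm while the switch was still on (value of joint switch below 0.3 rad and distance of any of drawer_front, guard_push from where it was at the start of the episode above 0.012 m).
It fails at once if the machine was opened instead: guard thrown back past 1.75 rad or drawer pulled out past 85 mm (value of joint guard above 1.75 rad or value of joint drawer above 0.085 m).
It fails at once if the guard (faster than 4 rad/s) or the drawer (faster than 0.4 m/s) was slammed (velocity of joint guard below -4 rad/s or velocity of joint drawer below -0.4 m/s).
It fails at once if the robot touched the carriage, clamps or cutter (over 2 N) (contact force between any of the fingers, the arm and carriage above 2 N).
It fails at once if something lying about was picked up or shifted by more than 15 mm (distance of any of cylinder_brass, tweezers, cylinder_nickel, screwdriver, blanks_box, tagged_key, bench_brush from where it was at the start of the episode above 0.015 m).
It also fails if it takes over 51 s, if anything falls off the work surface, if the arm or the gripper's body presses on something with over 40 N, if the wrist force passes 120 N, or if a joint passes its speed limit or range.

### The arm

A 6-joint arm with a two-finger parallel gripper is mounted at the origin on the work surface. World frame = base frame: x ahead of the robot, y to its left, z up, the work surface at z = 0. Lengths are in m, angles in rad, forces in N, time in s.
With the tool pointing down it reaches from about 0.4 to 0.825 m from the base axis. Payload 7 kg.
Tool frame: the origin (TCP) lies at the very end of the fingers, on their centre line; the grasp point (between the pads) lies arm.grip_point_offset behind it (arm.grip_point_offset is the distance from the TCP to the grasp point, in m); z points along the fingers, y is the line along which they close (so a half turn about z gives the same grasp; the last joint's range is limited). The gripper opens to 88 mm and grips with 3 to 60 N. Pads are 19 mm wide; open, the fingers measure 130 mm over their backs; the gripper's body (78 mm by 193 mm) begins 47 mm behind the grasp point.
Start: joints at [1.394, 0.359, 0.012, 0, -1.224, -0.288], TCP at [0.303, 0.603, 0.227] pointing down, gripper open.
Joint ranges: [-3.07, 3.07], [-1.43, 2.12], [-1.02, 1.25], [-3.03, 1.67], [-3.05, -0], [-3.03, 3.03]. Speed limits (rad/s): [2.39, 2.39, 3.01, 3.14, 3.14, 3.14].

### API

Orientations are given as [roll, pitch, yaw] about the fixed x, y, z axes, in that order (R = Rz(yaw) Ry(pitch) Rx(roll)).
In Python, from station import arm gives the robot as it stands.
- The arm moves only by the shell command python3 -m crank 'ROWS' [OPENING] [FORCE]. ROWS is JSON, a list of rows, each an object of numbers: "dx", "dy", "dz": the shift along the tool's x, y, z in cm; "wx", "wy", "wz": the turn, a rotation vector about the tool's x, y, z in degrees. A call has exactly 10 rows; each row is the pose to reach, as a shift and turn from the pose commanded when the call began, along the tool's axes at that moment; what a row does not reach only later rows make up. A row lasts 1/8 s, in which the tool goes at most 62.5 mm and 10.7 degrees, less where a joint would pass 70% of its speed; a pose out of reach is approached as far as the arm can. A call with a gripper value outside its range is refused whole. OPENING is the finger opening in cm, from 0 to 8.76, set as the call begins (- or left out, the last holds). The fingers move at their own pace and stop on an object; FORCE is the grip in N (left out, the last holds). Time passes only in rows, so rows that repeat a pose let the fingers close, or fill a call up. It gives the time, the measured TCP pose, the force, the opening and the grip force at its end, in the units of the state.
- arm.get_state(): the state, without advancing time (a new reading comes with each control period).
- arm.grab_frame(name): name is "scene" or "top" or "wrist"; returns the picture (420x560x3 uint8, red, green, blue); there is no depth.
- arm.calibration(name): a dict with "fx", "fy", "cx", "cy" (pixels), "world_from_camera" (4x4, takes a point from camera to world coordinates). Camera axes: x right, y down, z forward; pixel columns grow to the right and rows downward; lengths in m; the calibration is good to about 2 mm. A picture is of the moment at which its call begins: read the wrist's pose just before it. calibration takes no time and is no camera call; for the wrist camera it gives the pose at the moment of the call.
- arm.job_done(): hands the job in; it is judged then, once.
Trained networks look in the newest picture that a camera, given by its name, has taken for a name from the list of things; names that differ only in an ending like _2 or _b are one class to them, and where a whole thing is asked for, a point or a joint stands for the part that bears it (a point fixed in the world has none). Each returns a list of dicts, best first, with "confidence" (0 to 1); they miss things now and then, are a little off and sometimes report something else, mostly with a low value. They report only what shows in the picture. A call takes as long as a camera call.
- arm.find_in(camera, query): "centre" ([x, y, z] in m, in world coordinates, good to about 4 mm: the middle of the surface that is visible of it).
- arm.masks_of(camera, query): "pixels" (420x560 bool, what is visible of it).
- arm.mark_of(camera, query): "centre" ([x, y, z] in m, in world coordinates, good to about 4 mm: a listed point, or the origin of a listed thing).
The state is a dict: "t": time; "q": joint angles; "qd": joint speeds; "joint_efforts": joint torques, N m; "eef_pos": TCP position; "ee_rot": TCP orientation; "force": force on the tool from outside, world axes, zero at the start; "moment": the same for the moment, N m; "width": finger opening in m; "gripper_force": force on a finger pad.
Only numpy, scipy, OpenCV 4.12 (cv2) and the standard library are available. Lean on these libraries where they do the work, as an engineer would, in place of code of your own. Each camera call takes 0.05 s, during which the arm holds its last target. There are 200 camera calls.

## Working session

There is one attempt and no reset: what is moved stays moved. The work goes in short steps, Python scripts to look and compute and a shell command to move; the robot and the scene stay as the last step left them, time stands still between calls to the robot, and variables do not carry over. Pictures are saved under pics/ and viewed, at most 10 in all, crops included, and the job is handed in when it is done.

```bash
mkdir -p pics; cat > m.py <<'E'
from station import arm
import numpy as np, cv2
E
python3 - <<'E'
from m import *
for c in ("scene","top"):
    f=arm.grab_frame(c); cv2.imwrite(f"pics/{c}0.png",f[:,:,::-1])
    for q in ["machine","switch_off_end","drawer_front","guard_hinge","guard_push","carriage","bench_brush","blanks_box","tweezers","cylinder_nickel","screwdriver","tagged_key","cylinder_brass"]:
        try:
            r=arm.mark_of(c,q); print(c,q,[(np.round(a["centre"],3).tolist(),round(a["confidence"],2)) for a in r[:2]])
        except Exception as e: print(c,q,e)
s=arm.get_state(); print(s["t"],s["eef_pos"],s["ee_rot"],s["width"],arm.grip_point_offset)
E
```

```text
scene machine [([0.652, -0.078, -0.001], 0.72)]
scene switch_off_end [([0.533, -0.212, 0.141], 0.49)]
scene drawer_front [([0.491, -0.029, 0.031], 0.55)]
scene guard_hinge []
scene guard_push [([0.686, -0.085, 0.266], 0.73), ([0.49, -0.03, 0.032], 0.71)]
scene carriage [([0.651, -0.076, -0.004], 0.65), ([0.685, -0.084, 0.269], 0.16)]
scene bench_brush [([0.751, -0.111, 0.172], 0.56)]
scene blanks_box [([0.368, -0.433, 0.001], 0.97)]
scene tweezers [([0.423, 0.466, 0.003], 0.68)]
scene cylinder_nickel [([0.38, 0.301, -0.001], 0.54)]
scene screwdriver [([0.368, -0.266, -0.002], 0.45)]
scene tagged_key [([0.371, 0.214, -0.001], 0.73)]
scene cylinder_brass [([0.497, 0.545, 0.004], 0.74), ([0.371, -0.268, -0.002], 0.23)]
top machine [([0.652, -0.074, -0.001], 0.72)]
top switch_off_end [([0.538, -0.209, 0.139], 0.41), ([0.65, -0.074, 0.0], 0.23)]
top drawer_front [([0.49, -0.029, 0.033], 0.79)]
top guard_hinge [([0.696, -0.088, 0.178], 0.81)]
top guard_push [([0.684, -0.084, 0.268], 0.85)]
top carriage [([0.651, -0.073, -0.004], 0.75)]
top bench_brush [([0.538, -0.21, 0.138], 0.67), ([0.75, -0.113, 0.176], 0.6)]
top blanks_box [([0.37, -0.436, 0.002], 0.68)]
top tweezers [([0.417, 0.47, 0.003], 0.67)]
top cylinder_nickel [([0.376, 0.304, 0.002], 0.75)]
top screwdriver [([0.368, -0.27, 0.002], 0.7)]
top tagged_key [([0.377, 0.214, 0.002], 0.44)]
top cylinder_brass [([0.498, 0.546, 0.003], 0.57)]
1.4 [0.30253792 0.60339043 0.22661215] [-3.14151926e+00  2.35244262e-05 -4.64731325e-01] 0.08773086039042396 0.0188
```

View pics/scene0.png

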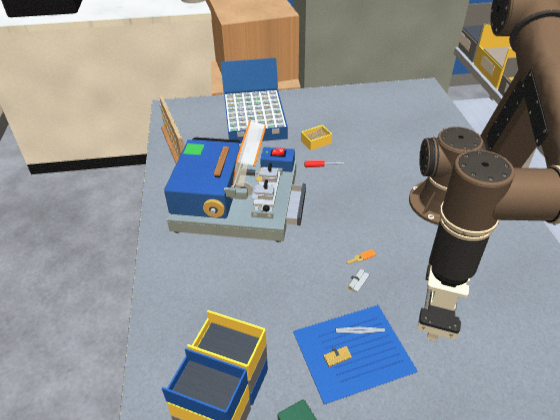

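View pics/top0.png

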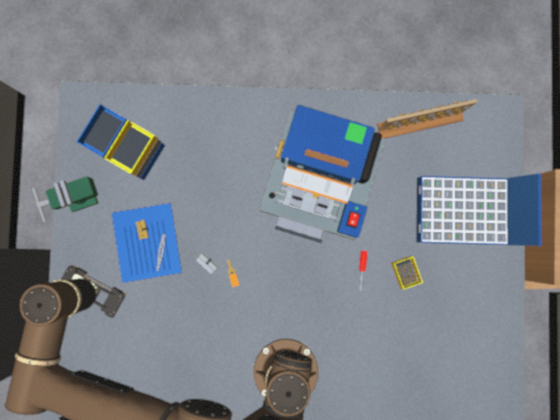

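```bash
cat >> m.py <<'E'
from scipy.spatial.transform import Rotation as R
yaw=np.radians(-16); O=np.array([.652,-.075,0])
def M(x,y,z): return O+R.from_euler('z',yaw).apply(np.array([x,y,z])/1000)
def st():
    s=arm.get_state(); print("t",round(s["t"],2),"pos",np.round(s["eef_pos"],4),"rpy",np.round(np.degrees(s["ee_rot"]),1),"F",np.round(s["force"],1),"w",round(s["width"],3)); return s
def tool(target,tyaw=None):
    "shift in tool axes (cm) and wz (deg) to world target"
    s=st(); r=R.from_euler('xyz',s["ee_rot"])
    print("-> ",np.round(target,4),"d(cm)",np.round(r.inv().apply(np.array(target)-s["eef_pos"])*100,2))
    if tyaw is not None:
        print("rotvec",np.round(np.degrees((r.inv()*R.from_euler('xyz',[np.pi,0,np.radians(tyaw)])).as_rotvec()),1))
E
python3 - <<'E'
from m import *
from scipy.optimize import least_squares
P=[((0,0),(.652,-.076)),((-79,-162.5),(.5355,-.2105)),((45,0),(.696,-.088)),((0,0),(.651,-.0745))]
f=lambda p:np.concatenate([R.from_euler('z',p[2]).as_matrix()[:2,:2]@(np.array(a)/1000)+p[:2]-b for a,b in P]+[[np.cross([np.cos(p[2]),np.sin(p[2])],np.array([.4905,-.029])-p[:2])]])
r=least_squares(f,[.65,-.07,-.28]);print(r.x,np.degrees(r.x[2]),np.round(r.fun,4))
tool(M(-150,-162.5,230),-16); tool(M(-79,-162.5,160),-16)
E
```

```text
[ 0.652696   -0.07502949 -0.26883268] -15.40297809007486 [ 0.0007  0.001  -0.0021 -0.0002  0.0001  0.001   0.0017 -0.0005  0.0013]
t 1.4 pos [0.3025 0.6034 0.2266] rpy [-180.     0.   -26.6] F [-0.2  0.2  0.3] w 0.088
->  [ 0.463  -0.1899  0.23  ] d(cm) [49.9  63.72 -0.34]
rotvec [ -0.    0.  -10.6]
t 1.4 pos [0.3025 0.6034 0.2266] rpy [-180.     0.   -26.6] F [-0.2  0.2  0.3] w 0.088
->  [ 0.5313 -0.2094  0.16  ] d(cm) [56.88 62.41  6.66]
rotvec [ -0.    0.  -10.6]<stdin>:4: DeprecationWarning: Arrays of 2-dimensional vectors are deprecated. Use arrays of 3-dimensional vectors instead. (deprecated in NumPy 2.0)
```

```bash
sed -i 's/yaw=np.radians(-16); O=np.array(\[.652,-.075,0\])/yaw=np.radians(-15.6); O=np.array([.6525,-.075,0])/' m.py
python3 -m crank '[{"dx":10,"dy":12.7,"wz":-2},{"dx":20,"dy":25.5,"wz":-5},{"dx":30,"dy":38,"wz":-8},{"dx":40,"dy":51,"wz":-11},{"dx":49.9,"dy":63.7,"wz":-11},{"dx":49.9,"dy":63.7,"wz":-11},{"dx":49.9,"dy":63.7,"wz":-11},{"dx":49.9,"dy":63.7,"wz":-11},{"dx":49.9,"dy":63.7,"wz":-11},{"dx":49.9,"dy":63.7,"wz":-11}]' 0 20
python3 - <<'E'
from m import *
tool(M(-150,-162.5,230),-15.6)
E
```

```text
t 1.4 pos [0.3025 0.6034 0.2266] rpy [-180.     0.   -26.6] F [-0.2  0.2  0.3] w 0.088
->  [ 0.4643 -0.1912  0.23  ] d(cm) [50.07 63.78 -0.34]
rotvec [ -0.   0. -11.]$[0]: bad value
```

```bash

python3 -m crank '[{"dx":6,"dy":7.6,"dz":0,"wx":0,"wy":0,"wz":-2},{"dx":12,"dy":15,"dz":0,"wx":0,"wy":0,"wz":-5},{"dx":18,"dy":23,"dz":0,"wx":0,"wy":0,"wz":-8},{"dx":25,"dy":32,"dz":0,"wx":0,"wy":0,"wz":-11},{"dx":30,"dy":38,"dz":0,"wx":0,"wy":0,"wz":-11},{"dx":36,"dy":46,"dz":0,"wx":0,"wy":0,"wz":-11},{"dx":40,"dy":51,"dz":0,"wx":0,"wy":0,"wz":-11},{"dx":45,"dy":57.4,"dz":0,"wx":0,"wy":0,"wz":-11},{"dx":50,"dy":63.7,"dz":0,"wx":0,"wy":0,"wz":-11},{"dx":50,"dy":63.7,"dz":0,"wx":0,"wy":0,"wz":-11}]' 0 20
python3 - <<'E'
from m import *
tool(M(-150,-162.5,230),-15.6)
E
```

```text
t: 2.65
eef_pos: [0.4273, -0.011, 0.2273]
ee_rot: [-3.14, -0.002, -0.272]
force: [1.9, 0.5, -0.1]
width: 0.0007
gripper_force: 0.0
t 2.65 pos [ 0.4273 -0.011   0.2273] rpy [-1.799e+02 -1.000e-01 -1.560e+01] F [ 1.9  0.5 -0.1] w 0.001
->  [ 0.4643 -0.1912  0.23  ] d(cm) [ 8.41 16.36 -0.28]
rotvec [-0.1 -0.1  0. ]
```

```bash

python3 -m crank '[{"dx":2.5,"dy":5,"dz":0,"wx":0,"wy":0,"wz":0},{"dx":5,"dy":10,"dz":0,"wx":0,"wy":0,"wz":0},{"dx":8.4,"dy":16.4,"dz":0,"wx":0,"wy":0,"wz":0},{"dx":8.4,"dy":16.4,"dz":0,"wx":0,"wy":0,"wz":0},{"dx":11,"dy":16.4,"dz":2,"wx":0,"wy":0,"wz":0},{"dx":13,"dy":16.4,"dz":4,"wx":0,"wy":0,"wz":0},{"dx":14.9,"dy":16.4,"dz":6.5,"wx":0,"wy":0,"wz":0},{"dx":14.9,"dy":16.4,"dz":6.5,"wx":0,"wy":0,"wz":0},{"dx":14.9,"dy":16.4,"dz":6.5,"wx":0,"wy":0,"wz":0},{"dx":14.9,"dy":16.4,"dz":6.5,"wx":0,"wy":0,"wz":0}]' 0 20
python3 - <<'E'
from m import *
f=arm.grab_frame("wrist"); cv2.imwrite("pics/w1.png",f[:,:,::-1])
for q in ["switch_off_end","drawer_front","guard_push"]:
    r=arm.mark_of("wrist",q); print(q,[(np.round(a["centre"],3).tolist(),round(a["confidence"],2)) for a in r[:2]])
tool(M(-85,-162.5,128),-15.6); print(M(-78,-162.5,137))
E
```

```text
t: 3.9
eef_pos: [0.5265, -0.2069, 0.1628]
ee_rot: [-3.141, -0.002, -0.272]
force: [1.0, 0.2, 0.7]
width: 0.0006
gripper_force: 0.0
switch_off_end [([0.538, -0.213, 0.143], 0.95)]
drawer_front [([0.491, -0.03, 0.031], 0.87), ([0.653, -0.077, -0.001], 0.59)]
guard_push []
t 4.1 pos [ 0.5265 -0.2071  0.1623] rpy [-1.80e+02 -1.00e-01 -1.56e+01] F [-0.6 -0.8 -0.1] w 0.0
->  [ 0.5269 -0.2087  0.128 ] d(cm) [0.08 0.14 3.43]
rotvec [-0.  -0.1 -0. ]
[ 0.53367385 -0.21053817  0.137     ]
```

View pics/w1.png

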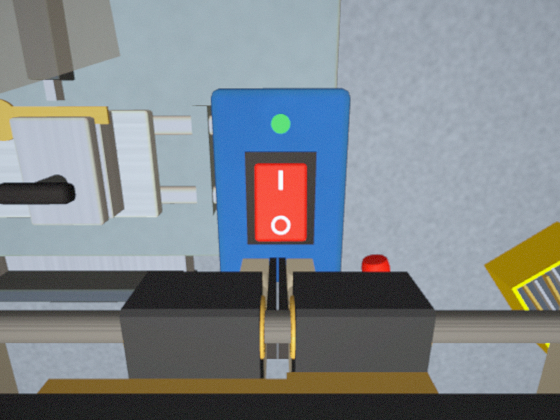

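```bash

python3 -m crank '[{"dx":0.4,"dy":0.1,"dz":1,"wx":0,"wy":0,"wz":0},{"dx":0.4,"dy":0.1,"dz":1.8,"wx":0,"wy":0,"wz":0},{"dx":0.4,"dy":0.1,"dz":2.2,"wx":0,"wy":0,"wz":0},{"dx":0.4,"dy":0.1,"dz":2.6,"wx":0,"wy":0,"wz":0},{"dx":0.4,"dy":0.1,"dz":2.9,"wx":0,"wy":0,"wz":0},{"dx":0.4,"dy":0.1,"dz":3.2,"wx":0,"wy":0,"wz":0},{"dx":0.4,"dy":0.1,"dz":3.4,"wx":0,"wy":0,"wz":0},{"dx":0.4,"dy":0.1,"dz":3.6,"wx":0,"wy":0,"wz":0},{"dx":0.4,"dy":0.1,"dz":3.6,"wx":0,"wy":0,"wz":0},{"dx":0.4,"dy":0.1,"dz":3.6,"wx":0,"wy":0,"wz":0}]'
```

```text
t: 5.35
eef_pos: [0.5292, -0.2093, 0.129]
ee_rot: [3.141, -0.0, -0.272]
force: [-16.3, 7.7, 32.3]
width: 0.0005
gripper_force: 17.4
```

```bash

python3 -m crank '[{"dx":0,"dy":0,"dz":-1,"wx":0,"wy":0,"wz":0},{"dx":0,"dy":0,"dz":-3,"wx":0,"wy":0,"wz":0},{"dx":-1,"dy":0,"dz":-6,"wx":0,"wy":0,"wz":0},{"dx":-3,"dy":0,"dz":-8,"wx":0,"wy":0,"wz":0},{"dx":-6,"dy":0,"dz":-8,"wx":0,"wy":0,"wz":0},{"dx":-9,"dy":0,"dz":-8,"wx":0,"wy":0,"wz":0},{"dx":-12,"dy":-2,"dz":-8,"wx":0,"wy":0,"wz":0},{"dx":-12,"dy":-2,"dz":-8,"wx":0,"wy":0,"wz":0},{"dx":-12,"dy":-2,"dz":-8,"wx":0,"wy":0,"wz":0},{"dx":-12,"dy":-2,"dz":-8,"wx":0,"wy":0,"wz":0}]'
python3 - <<'E'
from m import *
f=arm.grab_frame("wrist"); cv2.imwrite("pics/w2.png",f[:,:,::-1])
for q in ["switch_off_end","drawer_front","guard_push"]:
    r=arm.mark_of("wrist",q); print(q,[(np.round(a["centre"],3).tolist(),round(a["confidence"],2)) for a in r[:2]])
tool(M(-215,0,100),-15.6); tool(M(-215,0,34),-15.6)
E
```

```text
t: 6.6
eef_pos: [0.4205, -0.1579, 0.2055]
ee_rot: [3.141, -0.0, -0.273]
force: [0.4, -0.4, 0.0]
width: 0.0007
gripper_force: 0.0
switch_off_end [([0.533, -0.212, 0.131], 0.72)]
drawer_front [([0.492, -0.029, 0.032], 0.64)]
guard_push []
t 6.8 pos [ 0.42   -0.1579  0.2053] rpy [180.    0.  -15.7] F [ 0.5 -0.7 -0.2] w 0.0
->  [ 0.4454 -0.0172  0.1   ] d(cm) [ -1.35 -14.23  10.53]
rotvec [ 0.   0.  -0.1]
t 6.8 pos [ 0.42   -0.1579  0.2053] rpy [180.    0.  -15.7] F [ 0.5 -0.7 -0.2] w 0.0
->  [ 0.4454 -0.0172  0.034 ] d(cm) [ -1.35 -14.24  17.13]
rotvec [ 0.   0.  -0.1]
```

View pics/w2.png

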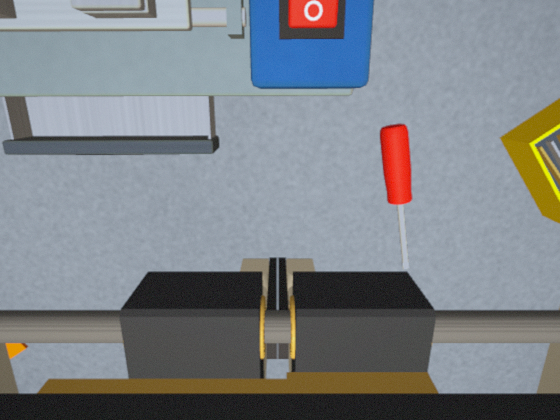

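```bash

python3 -m crank '[{"dx":-1,"dy":-5,"dz":2,"wx":0,"wy":0,"wz":0},{"dx":-1.4,"dy":-10,"dz":5,"wx":0,"wy":0,"wz":0},{"dx":-1.4,"dy":-14.2,"dz":9,"wx":0,"wy":0,"wz":0},{"dx":-1.4,"dy":-14.2,"dz":13,"wx":0,"wy":0,"wz":0},{"dx":-1.4,"dy":-14.2,"dz":17.4,"wx":0,"wy":0,"wz":0},{"dx":-1.4,"dy":-14.2,"dz":17.4,"wx":0,"wy":0,"wz":0},{"dx":-0.5,"dy":-14.2,"dz":17.4,"wx":0,"wy":0,"wz":0},{"dx":0.2,"dy":-14.2,"dz":17.4,"wx":0,"wy":0,"wz":0},{"dx":0.8,"dy":-14.2,"dz":17.4,"wx":0,"wy":0,"wz":0},{"dx":1.2,"dy":-14.2,"dz":17.4,"wx":0,"wy":0,"wz":0}]'
python3 - <<'E'
from m import *
tool(M(-142,0,31),-15.6)
E
```

```text
t: 8.05
eef_pos: [0.4705, -0.0242, 0.0323]
ee_rot: [-3.141, -0.001, -0.273]
force: [0.2, -0.1, -0.3]
width: 0.0003
gripper_force: 0.0
t 8.05 pos [ 0.4705 -0.0242  0.0323] rpy [-1.799e+02 -1.000e-01 -1.570e+01] F [ 0.2 -0.1 -0.3] w 0.0
->  [ 0.5157 -0.0368  0.031 ] d(cm) [ 4.69 -0.01  0.13]
rotvec [-0.1 -0.1 -0.1]
```

```bash

python3 -m crank '[{"dx":0.5,"dy":0,"dz":0,"wx":0,"wy":0,"wz":0},{"dx":1.0,"dy":0,"dz":0,"wx":0,"wy":0,"wz":0},{"dx":1.5,"dy":0,"dz":0,"wx":0,"wy":0,"wz":0},{"dx":2.0,"dy":0,"dz":0,"wx":0,"wy":0,"wz":0},{"dx":2.5,"dy":0,"dz":0,"wx":0,"wy":0,"wz":0},{"dx":3,"dy":0,"dz":0,"wx":0,"wy":0,"wz":0},{"dx":3.5,"dy":0,"dz":0,"wx":0,"wy":0,"wz":0},{"dx":3.9,"dy":0,"dz":0,"wx":0,"wy":0,"wz":0},{"dx":4.2,"dy":0,"dz":0,"wx":0,"wy":0,"wz":0},{"dx":4.4,"dy":0,"dz":0,"wx":0,"wy":0,"wz":0}]'
python3 - <<'E'
from m import *
tool(M(-142,0,31),-15.6)
E
```

```text
t: 9.3
eef_pos: [0.512, -0.036, 0.0315]
ee_rot: [3.142, 0.0, -0.273]
force: [-1.2, 0.6, -0.3]
width: 0.0003
gripper_force: 1.0
t 9.3 pos [ 0.512  -0.036   0.0315] rpy [180.    0.  -15.6] F [-1.2  0.6 -0.3] w 0.0
->  [ 0.5157 -0.0368  0.031 ] d(cm) [ 0.38 -0.02  0.05]
rotvec [ 0.  0. -0.]
```

Continue slowly until the stop shows in the force.

```bash

python3 -m crank '[{"dx":0.1,"dy":0,"dz":0,"wx":0,"wy":0,"wz":0},{"dx":0.2,"dy":0,"dz":0,"wx":0,"wy":0,"wz":0},{"dx":0.3,"dy":0,"dz":0,"wx":0,"wy":0,"wz":0},{"dx":0.4,"dy":0,"dz":0,"wx":0,"wy":0,"wz":0},{"dx":0.5,"dy":0,"dz":0,"wx":0,"wy":0,"wz":0},{"dx":0.6,"dy":0,"dz":0,"wx":0,"wy":0,"wz":0},{"dx":0.7,"dy":0,"dz":0,"wx":0,"wy":0,"wz":0},{"dx":0.7,"dy":0,"dz":0,"wx":0,"wy":0,"wz":0},{"dx":0.7,"dy":0,"dz":0,"wx":0,"wy":0,"wz":0},{"dx":0.7,"dy":0,"dz":0,"wx":0,"wy":0,"wz":0}]'
```

```text
t: 10.55
eef_pos: [0.5144, -0.037, 0.0313]
ee_rot: [3.14, 0.007, -0.274]
force: [-19.0, 15.4, 16.6]
width: 0.0006
gripper_force: 11.5
```

```bash

python3 -m crank '[{"dx":-1.5,"dy":0,"dz":0,"wx":0,"wy":0,"wz":0},{"dx":-4,"dy":0,"dz":-1,"wx":0,"wy":0,"wz":0},{"dx":-6,"dy":0,"dz":-4,"wx":0,"wy":0,"wz":0},{"dx":-6,"dy":0,"dz":-9,"wx":0,"wy":0,"wz":0},{"dx":-6,"dy":0,"dz":-14,"wx":0,"wy":0,"wz":0},{"dx":-6,"dy":0,"dz":-19,"wx":0,"wy":0,"wz":0},{"dx":-6,"dy":0,"dz":-24,"wx":0,"wy":0,"wz":0},{"dx":-6,"dy":0,"dz":-29,"wx":0,"wy":0,"wz":0},{"dx":-6,"dy":0,"dz":-33,"wx":0,"wy":0,"wz":0},{"dx":-6,"dy":0,"dz":-33,"wx":0,"wy":0,"wz":0}]'
python3 - <<'E'
from m import *
for c in ("wrist","top"):
    f=arm.grab_frame(c); cv2.imwrite(f"pics/{c}3.png",f[:,:,::-1])
    for q in ["switch_off_end","drawer_front","guard_push","guard_hinge"]:
        r=arm.mark_of(c,q)
        for a in r[:2]:
            p=np.array(a["centre"]); print(c,q,round(a["confidence"],2),p.round(3),"mach",(R.from_euler('z',-yaw).apply(p-O)*1000).round())
tool(M(70,0,355),-15.6);tool(M(70,0,262),-15.6)
E
```

```text
t: 11.8
eef_pos: [0.4626, -0.0217, 0.3652]
ee_rot: [-3.138, -0.007, -0.273]
force: [-0.1, 0.8, 0.2]
width: 0.0004
gripper_force: 0.0
wrist switch_off_end 0.69 [ 0.536 -0.214  0.133] mach [ -75. -165.  133.]
wrist drawer_front 0.56 [ 0.524 -0.04   0.032] mach [-133.   -0.   32.]
top switch_off_end 0.58 [ 0.53  -0.209  0.131] mach [ -82. -162.  131.]
top drawer_front 0.39 [ 0.525 -0.034  0.032] mach [-134.    6.   32.]
top guard_push 0.65 [ 0.686 -0.082  0.268] mach [ 34.   2. 267.]
top guard_hinge 0.92 [ 0.694 -0.086  0.181] mach [ 43.   0. 181.]
top guard_hinge 0.54 [ 0.65  -0.076  0.   ] mach [-2. -2.  0.]
t 12.3 pos [ 0.4609 -0.0217  0.3611] rpy [180.    0.  -15.6] F [ 0.6 -0.3  0.4] w 0.0
->  [ 0.7199 -0.0938  0.355 ] d(cm) [26.89 -0.03  0.59]
rotvec [ 0.  0. -0.]
t 12.3 pos [ 0.4609 -0.0217  0.3611] rpy [180.    0.  -15.6] F [ 0.6 -0.3  0.4] w 0.0
->  [ 0.7199 -0.0938  0.262 ] d(cm) [26.89 -0.04  9.89]
rotvec [ 0.  0. -0.]
```

View pics/wrist3.png

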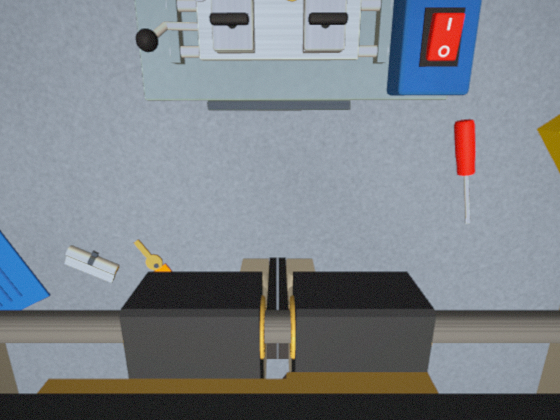

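```bash

python3 -m crank '[{"dx":5,"dy":0,"dz":0,"wx":0,"wy":0,"wz":0},{"dx":10,"dy":0,"dz":0,"wx":0,"wy":0,"wz":0},{"dx":15,"dy":0,"dz":0,"wx":0,"wy":0,"wz":0},{"dx":20,"dy":0,"dz":0,"wx":0,"wy":0,"wz":0},{"dx":25,"dy":0,"dz":0,"wx":0,"wy":0,"wz":0},{"dx":27.5,"dy":0,"dz":0,"wx":0,"wy":0,"wz":0},{"dx":27.5,"dy":0,"dz":0,"wx":0,"wy":0,"wz":0},{"dx":27.5,"dy":0,"dz":1,"wx":0,"wy":0,"wz":0},{"dx":27.5,"dy":0,"dz":1,"wx":0,"wy":0,"wz":0},{"dx":27.5,"dy":0,"dz":1,"wx":0,"wy":0,"wz":0}]'
python3 - <<'E'
from m import *
f=arm.grab_frame("wrist"); cv2.imwrite(f"pics/w4.png",f[:,:,::-1])
f=arm.grab_frame("scene"); cv2.imwrite(f"pics/s4.png",cv2.resize(f[80:290,120:400,::-1],None,fx=2.5,fy=2.5))
for q in ["guard_push","guard_hinge"]:
  for c in ("wrist","scene"):
    for a in arm.mark_of(c,q)[:2]:
        p=np.array(a["centre"]); print(c,q,round(a["confidence"],2),p.round(3),"mach",(R.from_euler('z',-yaw).apply(p-O)*1000).round())
tool(M(75,0,262),-15.6)
E
```

```text
t: 13.55
eef_pos: [0.7253, -0.0955, 0.3524]
ee_rot: [-3.141, -0.001, -0.272]
force: [-0.5, 0.2, -0.6]
width: 0.0007
gripper_force: 0.0
wrist guard_push 0.78 [ 0.684 -0.087  0.266] mach [ 34.  -3. 266.]
scene guard_push 0.58 [ 0.684 -0.085  0.264] mach [ 33.  -1. 264.]
wrist guard_hinge 0.98 [ 0.696 -0.087  0.185] mach [ 45.  -0. 185.]
t 13.85 pos [ 0.7257 -0.0957  0.3519] rpy [-180.    -0.   -15.6] F [1.4 1.  0.2] w 0.0
->  [ 0.7247 -0.0952  0.262 ] d(cm) [-0.11 -0.02  8.99]
rotvec [-0. -0. -0.]
```

View pics/s4.png

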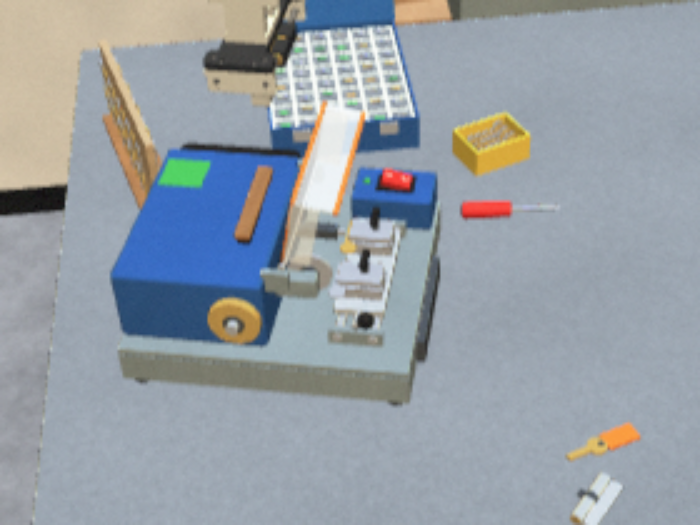

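```bash

python3 -m crank '[{"dx":0,"dy":0,"dz":2,"wx":0,"wy":0,"wz":0},{"dx":0,"dy":0,"dz":4,"wx":0,"wy":0,"wz":0},{"dx":0,"dy":0,"dz":6,"wx":0,"wy":0,"wz":0},{"dx":0,"dy":0,"dz":8,"wx":0,"wy":0,"wz":0},{"dx":0,"dy":0,"dz":9,"wx":0,"wy":0,"wz":0},{"dx":-0.5,"dy":0,"dz":9,"wx":0,"wy":0,"wz":0},{"dx":-1,"dy":0,"dz":9,"wx":0,"wy":0,"wz":0},{"dx":-1.5,"dy":0,"dz":9,"wx":0,"wy":0,"wz":0},{"dx":-1.9,"dy":0,"dz":9,"wx":0,"wy":0,"wz":0},{"dx":-1.9,"dy":0,"dz":9,"wx":0,"wy":0,"wz":0}]'
python3 - <<'E'
from m import *
s=st(); p=R.from_euler('z',-yaw).apply(s["eef_pos"]-O)*1000; print("mach",p.round(1))
for th in np.linspace(1.45,0,21):
    x=45-80*np.cos(th)+3*np.sin(th)+9.5; z=182+80*np.sin(th)+3*np.cos(th)
    print(round(th,2),"dx",round((x-p[0])/10,2),"dz",round((p[2]-z)/10,2))
E
```

```text
t: 15.1
eef_pos: [0.7073, -0.0905, 0.2622]
ee_rot: [-3.141, -0.001, -0.273]
force: [-0.5, -0.1, -1.1]
width: 0.0007
gripper_force: 0.0
t 15.1 pos [ 0.7073 -0.0905  0.2622] rpy [-180.    -0.   -15.6] F [-0.5 -0.1 -1.1] w 0.001
mach [ 5.700e+01 -2.000e-01  2.622e+02]
1.45 dx -0.91 dz 0.04
1.38 dx -1.49 dz 0.11
1.3 dx -2.06 dz 0.22
1.23 dx -2.62 dz 0.37
1.16 dx -3.17 dz 0.56
1.09 dx -3.7 dz 0.79
1.02 dx -4.21 dz 1.06
0.94 dx -4.71 dz 1.37
0.87 dx -5.18 dz 1.71
0.8 dx -5.62 dz 2.08
0.72 dx -6.04 dz 2.49
0.65 dx -6.42 dz 2.92
0.58 dx -6.77 dz 3.38
0.51 dx -7.09 dz 3.87
0.44 dx -7.38 dz 4.37
0.36 dx -7.62 dz 4.9
0.29 dx -7.83 dz 5.44
0.22 dx -7.99 dz 6.0
0.15 dx -8.12 dz 6.57
0.07 dx -8.2 dz 7.14
0.0 dx -8.25 dz 7.72
```

```bash

python3 -m crank '[{"dx":-0.9,"dy":0,"dz":0,"wx":0,"wy":0,"wz":0},{"dx":-1.5,"dy":0,"dz":0.1,"wx":0,"wy":0,"wz":0},{"dx":-2.1,"dy":0,"dz":0.2,"wx":0,"wy":0,"wz":0},{"dx":-2.6,"dy":0,"dz":0.4,"wx":0,"wy":0,"wz":0},{"dx":-3.2,"dy":0,"dz":0.6,"wx":0,"wy":0,"wz":0},{"dx":-3.7,"dy":0,"dz":0.8,"wx":0,"wy":0,"wz":0},{"dx":-4.2,"dy":0,"dz":1.1,"wx":0,"wy":0,"wz":0},{"dx":-4.7,"dy":0,"dz":1.4,"wx":0,"wy":0,"wz":0},{"dx":-5.2,"dy":0,"dz":1.7,"wx":0,"wy":0,"wz":0},{"dx":-5.6,"dy":0,"dz":2.1,"wx":0,"wy":0,"wz":0}]'
python3 - <<'E'
from m import *
s=st(); p=R.from_euler('z',-yaw).apply(s["eef_pos"]-O)*1000; print("mach",p.round(1))
for c in ("top","scene"):
    f=arm.grab_frame(c)
    for a in arm.mark_of(c,"guard_push")[:2]:
        q=np.array(a["centre"]); print(c,round(a["confidence"],2),"mach",(R.from_euler('z',-yaw).apply(q-O)*1000).round())
cv2.imwrite("pics/s5.png",cv2.resize(f[80:290,120:400,::-1],None,fx=2.5,fy=2.5))
E
```

```text
t: 16.35
eef_pos: [0.6532, -0.0755, 0.2403]
ee_rot: [3.141, 0.0, -0.273]
force: [-0.2, 0.1, 2.6]
width: 0.0001
gripper_force: 1.0
t 16.35 pos [ 0.6532 -0.0755  0.2403] rpy [180.    0.  -15.6] F [-0.2  0.1  2.6] w 0.0
mach [  0.8  -0.3 240.3]
top 0.71 mach [-10.   1. 246.]
scene 0.63 mach [-11.  -1. 246.]
```

View pics/s5.png

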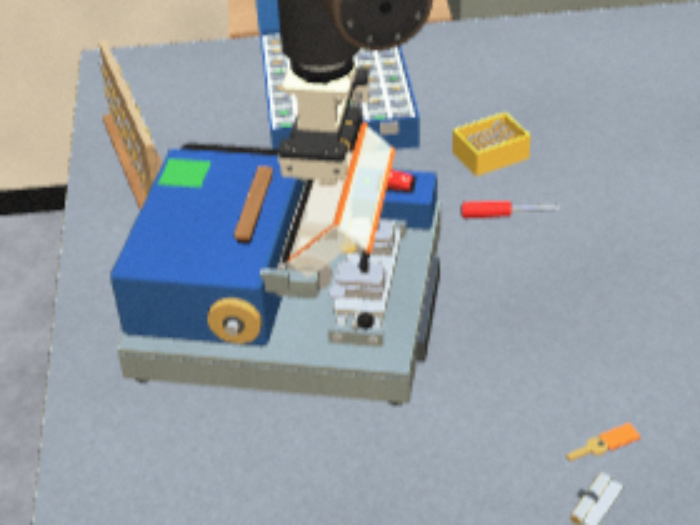

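```bash

python3 -m crank '[{"dx":-0.4,"dy":0,"dz":0.4,"wx":0,"wy":0,"wz":0},{"dx":-0.8,"dy":0,"dz":0.8,"wx":0,"wy":0,"wz":0},{"dx":-1.2,"dy":0,"dz":1.3,"wx":0,"wy":0,"wz":0},{"dx":-1.5,"dy":0,"dz":1.8,"wx":0,"wy":0,"wz":0},{"dx":-1.8,"dy":0,"dz":2.3,"wx":0,"wy":0,"wz":0},{"dx":-2,"dy":0,"dz":2.8,"wx":0,"wy":0,"wz":0},{"dx":-2.2,"dy":0,"dz":3.3,"wx":0,"wy":0,"wz":0},{"dx":-2.4,"dy":0,"dz":3.9,"wx":0,"wy":0,"wz":0},{"dx":-2.5,"dy":0,"dz":4.4,"wx":0,"wy":0,"wz":0},{"dx":-2.6,"dy":0,"dz":4.8,"wx":0,"wy":0,"wz":0}]'
python3 -m crank '[{"dx":0,"dy":0,"dz":0.2,"wx":0,"wy":0,"wz":0},{"dx":0,"dy":0,"dz":0.4,"wx":0,"wy":0,"wz":0},{"dx":0,"dy":0,"dz":0.5,"wx":0,"wy":0,"wz":0},{"dx":0,"dy":0,"dz":0.6,"wx":0,"wy":0,"wz":0},{"dx":0,"dy":0,"dz":0.7,"wx":0,"wy":0,"wz":0},{"dx":0,"dy":0,"dz":0.8,"wx":0,"wy":0,"wz":0},{"dx":0,"dy":0,"dz":0.9,"wx":0,"wy":0,"wz":0},{"dx":0,"dy":0,"dz":0.9,"wx":0,"wy":0,"wz":0},{"dx":0,"dy":0,"dz":0.9,"wx":0,"wy":0,"wz":0},{"dx":0,"dy":0,"dz":0.9,"wx":0,"wy":0,"wz":0}]'
```

```text
t: 17.8
eef_pos: [0.6285, -0.0685, 0.1922]
ee_rot: [3.142, 0.0, -0.273]
force: [1.6, 0.0, 1.0]
width: 0.0006
gripper_force: 0.8
t: 19.05
eef_pos: [0.6284, -0.0686, 0.1843]
ee_rot: [3.142, -0.0, -0.273]
force: [-3.8, 2.5, 5.6]
width: 0.0003
gripper_force: 3.1
```

```bash

python3 -m crank '[{"dx":0,"dy":0,"dz":0.1,"wx":0,"wy":0,"wz":0},{"dx":0,"dy":0,"dz":0.2,"wx":0,"wy":0,"wz":0},{"dx":0,"dy":0,"dz":0.3,"wx":0,"wy":0,"wz":0},{"dx":0,"dy":0,"dz":0.4,"wx":0,"wy":0,"wz":0},{"dx":0,"dy":0,"dz":0.4,"wx":0,"wy":0,"wz":0},{"dx":0,"dy":0,"dz":0.4,"wx":0,"wy":0,"wz":0},{"dx":0,"dy":0,"dz":0.4,"wx":0,"wy":0,"wz":0},{"dx":0,"dy":0,"dz":0.4,"wx":0,"wy":0,"wz":0},{"dx":0,"dy":0,"dz":0.4,"wx":0,"wy":0,"wz":0},{"dx":0,"dy":0,"dz":0.4,"wx":0,"wy":0,"wz":0}]'
python3 -m crank '[{"dx":0,"dy":0,"dz":-0.5,"wx":0,"wy":0,"wz":0},{"dx":0,"dy":0,"dz":-2,"wx":0,"wy":0,"wz":0},{"dx":0,"dy":0,"dz":-5,"wx":0,"wy":0,"wz":0},{"dx":0,"dy":0,"dz":-9,"wx":0,"wy":0,"wz":0},{"dx":-4,"dy":0,"dz":-12,"wx":0,"wy":0,"wz":0},{"dx":-9,"dy":0,"dz":-12,"wx":0,"wy":0,"wz":0},{"dx":-14,"dy":0,"dz":-12,"wx":0,"wy":0,"wz":0},{"dx":-16,"dy":0,"dz":-12,"wx":0,"wy":0,"wz":0},{"dx":-16,"dy":0,"dz":-12,"wx":0,"wy":0,"wz":0},{"dx":-16,"dy":0,"dz":-12,"wx":0,"wy":0,"wz":0}]'
python3 - <<'E'
from m import *
for c in ("top","scene","wrist"):
    f=arm.grab_frame(c)
    cv2.imwrite(f"pics/{c}6.png",cv2.resize(f[80:290,120:400,::-1],None,fx=2.5,fy=2.5))
    for n in ("guard_push","drawer_front","switch_off_end"):
      for a in arm.mark_of(c,n)[:1]:
        q=np.array(a["centre"]); print(c,n,round(a["confidence"],2),"mach",(R.from_euler('z',-yaw).apply(q-O)*1000).round())
E
```

```text
t: 20.3
eef_pos: [0.6286, -0.0687, 0.184]
ee_rot: [-3.142, -0.003, -0.272]
force: [-13.5, 3.8, 27.7]
width: 0.0009
gripper_force: 13.7
t: 21.55
eef_pos: [0.4754, -0.0254, 0.2997]
ee_rot: [3.142, -0.0, -0.273]
force: [1.4, 0.0, -0.8]
width: 0.0006
gripper_force: 0.0
top guard_push 0.66 mach [-38.   5. 185.]
top drawer_front 0.51 mach [-130.    4.   32.]
top switch_off_end 0.47 mach [ -82. -161.  132.]
scene guard_push 0.66 mach [-35.  -2. 186.]
scene drawer_front 0.76 mach [-132.    2.   35.]
scene switch_off_end 0.48 mach [ -79. -164.  132.]
wrist drawer_front 0.93 mach [-134.    3.   34.]
```

View pics/scene6.png

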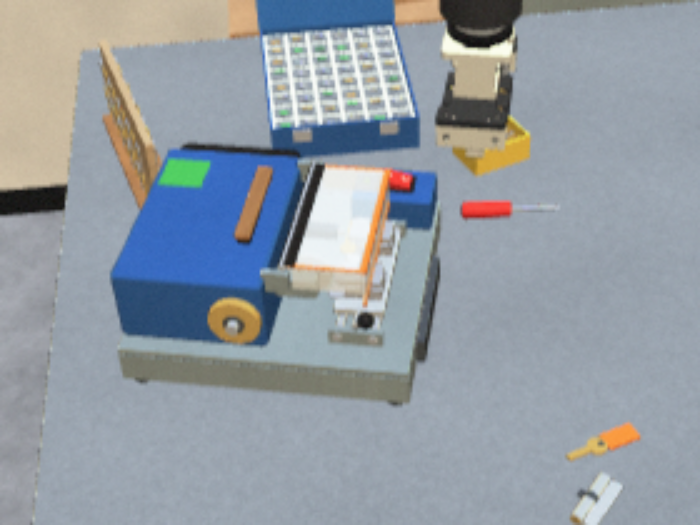

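The guard is shut, the drawer is home, the switch is off, nothing else has shifted, and the arm is clear.

```bash
python3 -c "
from station import arm
print(arm.job_done())"
```

```text
the job is handed in; nothing more can be done
None
```

The key-cutting machine is closed up and handed in at about 22 s of the 51 s limit: rocker pressed off first, then the drawer pushed home and the guard lowered, each eased until it met its stop; the hand-in gave no verdict back.

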